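# Put the bench kit back in its own holders

### The job

At the end of the day the bench kit goes back into its shop-made holders, but the masking tape was dumped on the jar's bored block and the yellow rubbing pad in the plane's long tray. Put the screw jar from the front of the bench upright into the bore, the tape over the dowel of the round spindle so that it lies flat on the base, the rubbing pad flat in the small tray and the block plane sole down in the long tray, each lying right down between the rails. Do not tip the jar over, and leave the bare maple block and the small pine block at the two ends of the work where they lie.

Things in the scene. Friction and masses are not known exactly. Their poses are not given: they have to be found in the camera images.
- rubbing_pad: yellow rubbing pad, a flat oblong block, 60 mm long along its y, 26 mm wide along its x, 14 mm high. Grasp it across its width. Origin at the centre of its underside, z up. At the start it lies in the pocket of plane_tray, across it, on the cork near one end, about 58 mm from the tray's centre
- masking_tape: cream tape roll lying flat; outer diameter 105 mm, core hole about 74 mm: the wall is 15 mm thick, its middle 45 mm from the centre; 24 mm high. Grasp it by the wall, one finger in the core. Origin at the centre of its underside, z up. At the start it lies on top of jar_block, about centred on the bore
- screw_jar: white round plastic jar with grey lid, standing on the front of the bench (a like one far back in the sunk tray plays no part); 60 mm in diameter, 73 mm high. Origin at the centre of its underside, z up
- block_plane: low black metal block plane with bright cheeks, standing on its sole on the bench; 178 mm long along its y, 52 mm wide over the cheeks along its x, cheeks up to 34 mm high in the middle, 46 mm high in all, 0.7 kg; grasp it across the cheeks at its middle. Origin at the centre of the sole, z up
- pad_tray: fixed small wooden tray, 102 mm along its y, 68 mm along x; pocket 80 x 46 mm with a cork floor 8 mm above the bench, rail tops 20 mm above the bench; the side rails have 52 mm gaps in the middle for fingers. Holder of the rubbing pad, lying along the tray, either way round. Origin under its centre on the bench, z up
- tape_spindle: fixed round wooden base 112 mm in diameter, 15 mm high, with an upright dowel of 24 mm diameter in its centre whose top is 60 mm above the bench. Holder of the masking tape. Origin under the dowel on the bench, z up
- jar_block: fixed square wooden block with one round bore: 96 mm square on a 118 mm square plinth 6 mm high, top 42 mm above the bench, bore 79 mm in diameter with its floor 10 mm above the bench. Holder of the screw jar. Origin under the bore's centre on the bench, x and y along its sides, z up
- plane_tray: fixed long low wooden tray, 216 mm along its y, 90 mm along x; pocket 194 x 68 mm, rail tops 24 mm above the bench; the plane rests on two cork pads at the pocket's ends, 10 mm above the bench; between them the floor is at 6 mm and the side rails have 60 mm gaps in the middle for fingers. Holder of the block plane, either way round. Origin under its centre on the bench, z up
- maple_block: bystander: plain wooden block 52 x 170 x 30 mm lying on the bench at the right end of the work. Origin at the centre of its underside
- pine_block: bystander: small pine block with a cleat, 52 x 72 x 33 mm, lying on the bench at the left end of the work. Origin at the centre of its underside

How it is judged (in metres and radians):
At the end, for the whole second after the job is handed in: Rubbing pad flat on the floor of the small tray (16 mm), jar on the floor of the bore (14 mm, upright to 0.12 rad), tape flat on the spindle base round the dowel, plane sole down on both pads in its long tray (15 mm, along it to 0.2 rad); all released and at rest (horizontal distance between rubbing_pad and pad_tray below 0.016 m and z of rubbing_pad in the frame of pad_tray below 0.012 m and angle between each of rubbing_pad, screw_jar's own z axis and vertical below 0.12 rad and angle between the y axis of rubbing_pad and the y axis of pad_tray, either way round below 0.4 rad and horizontal distance between screw_jar and jar_block below 0.014 m and z of screw_jar in the frame of jar_block below 0.014 m and horizontal distance between masking_tape and tape_spindle below 0.03 m and z of masking_tape in the frame of tape_spindle below 0.019 m and angle between each of masking_tape, block_plane's own z axis and vertical below 0.08 rad and horizontal distance between block_plane and plane_tray below 0.015 m and z of block_plane in the frame of plane_tray below 0.014 m and angle between the y axis of block_plane and the y axis of plane_tray, either way round below 0.2 rad and linear speed of each of screw_jar, masking_tape, block_plane, rubbing_pad below 0.02 m/s); the robot touches nothing.
It fails at once if the screw jar is tipped over (angle between screw_jar's own z axis and vertical above 0.7 rad).
It fails at once if the maple block is disturbed (distance of maple_block from where it was at the start of the episode above 0.025 m).
It fails at once if the pine block is disturbed (distance of pine_block from where it was at the start of the episode above 0.025 m).
It also fails if it takes over 112 s, if anything falls off the work surface, if the arm or the gripper's body presses on something with over 40 N, if the wrist force passes 120 N, or if a joint passes its speed limit or range.

### The arm

A 6-joint arm with a two-finger parallel gripper is mounted at the origin on a cart in front of the work surface, level with it; the furniture and walls round the work are solid. World frame = base frame: x ahead of the robot, y to its left, z up, the work surface at z = 0. Lengths are in m, angles in degrees, forces in N, time in s.
With the tool pointing down it reaches from about 0.35 to 0.85 m from the base axis. Payload 8.1 kg.
Tool frame: the origin (TCP) lies midway between the tips of the shut fingers; the grasp point (between the pads) lies 19 mm behind it (manip.tcp_to_grasp is the distance from the TCP to the grasp point, in m); z points along the fingers, y is the line along which they close (so a half turn about z gives the same grasp; the last joint's range is limited). The gripper opens to 85 mm and grips with 20 to 120 N. Pads are 22 mm wide; open, the fingers measure 114 mm over their backs; the gripper's body (76 mm by 85 mm) begins 54 mm behind the grasp point. The pads swing forward as they close: fully open they stand 13 mm farther back than shut.
Start: joints at [67.987, 7.471, 85.268, -0, 87.261, -4.893], TCP at [0.177, 0.573, 0.231] pointing down, gripper open.
Joint ranges: [-169.43, 169.43], [-51.17, 129.36], [1.28, 143.12], [-76.62, 256.62], [0, 156.53], [-152.29, 152.29]. Speed limits (degrees/s): [136.94, 136.94, 159.86, 180, 180, 180].

### API

Orientations are given as a 3x3 rotation matrix whose columns are the frame's x, y, z axes.
In Python, from cell import manip gives the robot as it stands. The module is installed in compiled form; this text tells all that it offers.
- The arm moves only by the tool carry_out, never from a script. Its argument "plan" is a list of rows, each an object with "claw": the opening, from -1 (shut) to 1 (fully open); "xyz": the shift along the tool's x, y, z in units of 30 cm (1.0 is 30 cm), a list of three; "dr": the turn, a rotation vector about the tool's x, y, z in units of 60 degrees (1.0 is 60 degrees), a list of three. In form: [{"claw": claw, "xyz": [x, y, z], "dr": [wx, wy, wz]}, ...]. A call has 1 to 20 rows; each row is the pose to reach, as a shift and turn from the pose commanded when the call began, along the tool's axes at that moment; what a row does not reach only later rows make up. A row lasts 1/12 s, in which the tool goes at most 41.7 mm and 7.16 degrees, less where a joint would pass 70% of its speed; a pose out of reach is approached as far as the arm can. A call with a number of a shift or a turn outside -1 to 1 is refused whole. A call with a gripper value outside its range is refused whole. The fingers move at their own pace and stop on an object; "squeeze" is the grip in N (left out, the last holds). Time passes only in rows, so rows that repeat a pose let the fingers close. It gives the time, the measured TCP pose, the force, the opening and the grip force at its end, in the units of the state.
- manip.read_state(): the state, without advancing time (a new reading comes with each control period).
- manip.grab_frame(name): name is "scene" or "top" or "wrist"; returns a dict with "img" (384x512x3 uint8, red, green, blue), "K" (3x3 intrinsics, pixels), "xyz" and "orientation" of the camera in the world. Camera axes: x right, y up, looking along -z (the intrinsics and any distortion apply to the point x, -y, -z); pixel columns grow to the right and rows downward; lengths in m; the calibration is good to about 2 mm. A picture is of the moment at which its call begins. There is no depth.
- manip.job_done(): hands the job in; it is judged then, once.
Trained networks look in the newest picture that a camera, given by its name, has taken for a name from the list of things; names that differ only in an ending like _2 or _b are one class to them, and where a whole thing is asked for, a point or a joint stands for the part that bears it (a point fixed in the world has none). Each returns a list of dicts, best first, with "score" (0 to 1); they miss things now and then, are a little off and sometimes report something else, mostly with a low value. They report only what shows in the picture. A call takes as long as a camera call.
- manip.silhouettes(camera, name): "region" (384x512 bool, what is visible of it).
- manip.landmark_of(camera, name): "position" ([x, y, z] in m, in the coordinates of the camera as it stood for that picture, good to about 4 mm: a listed point, or the origin of a listed thing).
The state is a dict: "time": time; "joints": joint angles; "dq": joint speeds; "joint_efforts": joint torques, N m; "position": TCP position; "tool_rot": TCP orientation; "wrist_force": force on the tool from outside, world axes, zero at the start; "wrist_torque": the same for the moment, N m; "grip_width": finger opening in m; "gripper_force": force on a finger pad.
Only numpy, scipy, OpenCV 4.12 (cv2) and the standard library are available. Lean on these libraries where they do the work, as an engineer would, in place of code of your own. Each camera call takes 0.05 s, during which the arm holds its last target. There are 200 camera calls.

## Working session

There is one attempt and no reset: what is moved stays moved. The work goes in short steps, Python scripts to look and compute and a tool call to move; the robot and the scene stay as the last step left them, time stands still between calls to the robot, and variables do not carry over. Pictures are saved under pics/ and viewed, at most 14 in all, crops included, and the job is handed in when it is done.

Besides the shell and the picture viewer there is one more tool, called after "Request:" by a JSON object that holds its "fn" and its "kwargs", one argument or row to a line. carry_out: Moves the arm, as the interface text tells. Shifts and turns lie within -1 to 1; 1 stands for 30 cm of shift or 60 degrees of turn. Its arguments: {"type":"object","properties":{"plan":{"type":"array","items":{"type":"object","properties":{"claw":{"type":"number"},"xyz":{"type":"array","items":{"type":"number"}},"dr":{"type":"array","items":{"type":"number"}}}}},"squeeze":{"type":"number"}},"required":["plan"]}

```bash
mkdir -p pics; cat > h.py <<'E'
import numpy as np, cv2
from cell import manip
T=['rubbing_pad','masking_tape','screw_jar','block_plane','pad_tray','tape_spindle','jar_block','plane_tray','maple_block','pine_block']
def save(c,n):
    f=manip.grab_frame(c); cv2.imwrite(f'pics/{n}.png',f['img'][:,:,::-1]); return f
def W(f,p): return np.array(f['orientation'])@np.array(p)+np.array(f['xyz'])
def ray(f,u,v):
    K=np.array(f['K']); d=np.array([(u-K[0,2])/K[0,0],-(v-K[1,2])/K[1,1],-1]); return np.array(f['orientation'])@d
def at_z(f,u,v,z):
    d=ray(f,u,v); o=np.array(f['xyz']); return o+d*(z-o[2])/d[2]
def proj(f,P):
    K=np.array(f['K']); c=np.array(f['orientation']).T@(np.array(P)-np.array(f['xyz'])); return np.array([K[0,2]+K[0,0]*c[0]/-c[2],K[1,2]-K[1,1]*c[1]/-c[2]])
def tri(obs): # [(f,u,v)]
    A=np.zeros((3,3));b=np.zeros(3)
    for f,u,v in obs:
        d=ray(f,u,v);d/=np.linalg.norm(d);M=np.eye(3)-np.outer(d,d);A+=M;b+=M@np.array(f['xyz'])
    return np.linalg.solve(A,b)
E
cat > m1.py <<'E'
from h import *
np.set_printoptions(precision=4,suppress=True)
print(manip.read_state())
for c in ['scene','top']:
    f=save(c,c+'0'); print(c,f['xyz'],f['K'],f['orientation'])
    for n in T:
        for d in manip.landmark_of(c,n)[:2]: print(n,round(d['score'],2),W(f,d['position']))
        for d in manip.silhouettes(c,n)[:2]:
            r=d['region'].astype(np.uint8); ys,xs=np.nonzero(r)
            if len(xs)<5: continue
            (cx,cy),(w,h),a=cv2.minAreaRect(np.c_[xs,ys].astype(np.float32))
            print('   sil',round(d['score'],2),len(xs),[round(t,1) for t in(cx,cy,w,h,a)],at_z(f,cx,cy,0.02))
E
python3 m1.py
```

```text
{'time': 0.0, 'joints': array([67.9877,  7.5167, 85.3302, -0.0003, 87.2596, -4.8922]), 'dq': array([ 0.0955,  0.0419,  0.063 , -0.0105,  0.0315, -0.0901]), 'joint_efforts': array([  0.0003, -56.9399, -50.0554,  -0.    ,   0.0146,   0.0001]), 'position': array([0.1764, 0.5729, 0.2302]), 'tool_rot': array([[-0.9557,  0.2944, -0.0007],
       [ 0.2944,  0.9557, -0.0017],
       [ 0.0002, -0.0019, -1.    ]]), 'wrist_force': array([ 0.4876,  0.3005, -0.1927]), 'wrist_torque': array([0.0278, 0.0263, 0.0333]), 'gripper_force': 0.0, 'grip_width': 0.08560916064271673}
scene [-0.3701 -0.9118  1.3179] [[384.9223   0.     256.3476]
 [  0.     384.9223 192.1141]
 [  0.       0.       1.    ]] [[ 0.7421  0.4625 -0.4851]
 [-0.67    0.5331 -0.5167]
 [ 0.0196  0.7085  0.7055]]
rubbing_pad 0.57 [0.4722 0.4029 0.0117]
rubbing_pad 0.28 [ 0.5231  0.2347 -0.0037]
   sil 0.41 51 [202.3, 160.6, 4.9, 10.7, 63.4] [0.4658 0.3944 0.02  ]
masking_tape 0.75 [0.5176 0.2412 0.042 ]
   sil 0.75 199 [230.0, 166.5, 15.0, 20.0, 90.0] [0.545  0.2648 0.02  ]
   sil 0.22 703 [355.6, 278.7, 46.1, 15.5, 29.7] [ 0.494  -0.57
[... 1703 characters left out ...]
3, 45.1, 15.6, 82.9] [ 0.5078 -0.246   0.02  ]
pad_tray 0.9 [ 0.5373 -0.3936  0.0039]
pad_tray 0.29 [ 0.5182  0.2427 -0.0025]
   sil 0.76 447 [355.6, 179.6, 25.9, 17.8, 85.2] [ 0.5291 -0.3924  0.02  ]
tape_spindle 0.97 [ 0.5121 -0.0826  0.0014]
   sil 0.76 616 [275.0, 184.5, 27.0, 26.0, 90.0] [ 0.512  -0.0812  0.02  ]
jar_block 0.65 [ 0.5173  0.2437 -0.0019]
plane_tray 0.74 [0.5288 0.4067 0.0042]
   sil 0.7 1187 [149.2, 182.5, 56.2, 24.3, 87.1] [0.5231 0.4055 0.02  ]
maple_block 0.92 [ 0.5018 -0.5683 -0.0002]
   sil 0.74 639 [401.4, 187.4, 13.9, 46.5, 78.7] [ 0.4972 -0.5668  0.02  ]
pine_block 0.55 [0.5094 0.5623 0.0021]
   sil 0.51 267 [109.0, 186.5, 19.1, 13.4, 45.0] [0.5085 0.5604 0.02  ]
```

```bash
python3 - <<'E'
import cv2
a=cv2.imread('pics/top0.png')[130:240,80:440]; b=cv2.imread('pics/scene0.png')[110:330,160:430]
cv2.imwrite('pics/v1.png',cv2.resize(a,None,fx=2.2,fy=2.2,interpolation=2)); 
from h import *
save('wrist','w0')
E
```

```text
(no output)
```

View pics/v1.png

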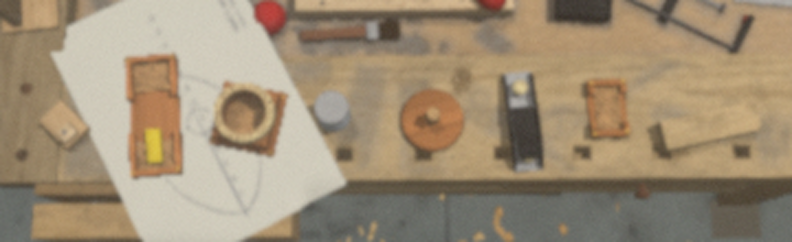

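View pics/w0.png

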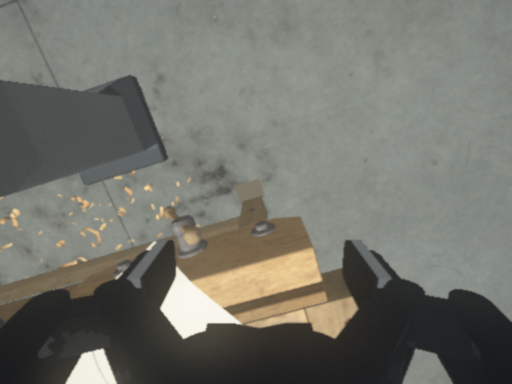

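```bash
python3 - <<'E'
from h import *
np.set_printoptions(precision=4,suppress=True)
f=manip.grab_frame('wrist'); s=manip.read_state(); R=s['tool_rot']
print(R.T@(f['xyz']-s['position']), R.T@f['orientation'], f['K'])
for u,v in [(256,0),(256,192),(256,250)]: print(at_z(f,u,v,0))
E
```

```text
[ 0.0699 -0.0001 -0.1418] [[-0.0003  0.962   0.273 ]
 [ 1.      0.0003  0.0003]
 [ 0.0002  0.273  -0.962 ]] [[281.1725   0.     258.822 ]
 [  0.     281.1725 194.4106]
 [  0.       0.       1.    ]]
[-0.0127  0.6282  0.    ]
[0.2065 0.56   0.    ]
[0.2904 0.5338 0.    ]
```

```bash
cat >> h.py <<'E'
def go(pts, psi=None):
    """pts world TCP targets; psi = tool-y azimuth deg per target. prints xyz/dr rows from the commanded ~ measured pose"""
    s=manip.read_state(); R=s['tool_rot']; p=s['position']
    for i,q in enumerate(pts):
        a=np.radians(psi[i] if isinstance(psi,(list,tuple)) else psi)
        y=np.array([np.cos(a),np.sin(a),0]); z=np.array([0,0,-1.]); G=np.c_[np.cross(y,z),y,z]
        v=cv2.Rodrigues(R.T@G)[0].ravel(); d=R.T@(np.array(q)-p)
        print(q,'xyz',np.round(d/.3,3).tolist(),'dr',np.round(np.degrees(v)/60,3).tolist(),'rows',int(max(np.linalg.norm(d)/.0417,np.degrees(np.linalg.norm(v))/7.16))+2)
E
python3 -c "
from h import *
go([(.5,.33,.25)],90)"
```

```text
(0.5, 0.33, 0.25) xyz [-1.269, -0.458, -0.062] dr [-0.0, -0.0, -0.285] rows 11
```

Request:
{"fn": "carry_out", "kwargs": {
  "plan": [
    {"claw": 1,"xyz": [-0.9,-0.46,-0.06],"dr": [0,0,-0.285]},
    {"claw": 1,"xyz": [-1,-0.46,-0.06],"dr": [0,0,-0.285]},
    {"claw": 1,"xyz": [-1,-0.46,-0.06],"dr": [0,0,-0.285]},
    {"claw": 1,"xyz": [-1,-0.46,-0.06],"dr": [0,0,-0.285]},
    {"claw": 1,"xyz": [-1,-0.46,-0.06],"dr": [0,0,-0.285]},
    {"claw": 1,"xyz": [-1,-0.46,-0.06],"dr": [0,0,-0.285]},
    {"claw": 1,"xyz": [-1,-0.46,-0.06],"dr": [0,0,-0.285]},
    {"claw": 1,"xyz": [-1,-0.46,-0.06],"dr": [0,0,-0.285]},
    {"claw": 1,"xyz": [-1,-0.46,-0.06],"dr": [0,0,-0.285]},
    {"claw": 1,"xyz": [-1,-0.46,-0.06],"dr": [0,0,-0.285]},
    {"claw": 1,"xyz": [-1,-0.46,-0.06],"dr": [0,0,-0.285]}
  ]
}}

```text
time: 3.12
position: [0.4226, 0.3532, 0.2492]
tool_rot: [[-1.0, 0.002, -0.0], [0.002, 1.0, 0.0], [0.0, 0.0, -1.0]]
wrist_force: [-0.7, 0.7, -0.7]
grip_width: 0.0853
gripper_force: 0.0
```

```bash
cat > m2.py <<'E'
from h import *
import sys
np.set_printoptions(precision=4,suppress=True)
f=save('wrist',sys.argv[1]); s=manip.read_state(); print(s['time'],s['position'],s['tool_rot'][:,1])
for n in (sys.argv[2:] or T):
    for d in manip.landmark_of('wrist',n)[:1]: print(n,round(d['score'],2),W(f,d['position']))
    for d in manip.silhouettes('wrist',n)[:1]:
        r=d['region'].astype(np.uint8); cs=cv2.findContours(r,0,2)[0]; c=max(cs,key=cv2.contourArea)
        zt={'rubbing_pad':.024,'masking_tape':.066,'screw_jar':.073,'block_plane':.034,'pad_tray':.02,'tape_spindle':.015,'jar_block':.042,'plane_tray':.024,'maple_block':.03,'pine_block':.033}[n]
        P=np.array([at_z(f,*q[0],zt)[:2] for q in c],np.float32)
        (cx,cy),(w,h),a=cv2.minAreaRect(P)
        if w<h: w,h,a=h,w,a+90
        print('   sil %.2f'%d['score'],'c %.4f %.4f  len %.4f wid %.4f  long-axis az %.1f'%(cx,cy,w,h,a), 'touch edge' if r[0].any() or r[-1].any() or r[:,0].any() or r[:,-1].any() else '')
E
python3 m2.py w1; python3 -c "
from h import *
go([(.5,.12,.25),(.46,.09,.25)],90)"
```

```text
3.1667 [0.422  0.3538 0.2491] [0.     1.     0.0003]
   sil 0.59 c 0.4687 0.4000  len 0.0635 wid 0.0268  long-axis az 6.7 
   sil 0.95 c 0.5114 0.2453  len 0.1023 wid 0.1011  long-axis az 51.0 
screw_jar 0.86 [ 0.5241  0.0868 -0.0016]
   sil 0.58 c 0.5109 0.1099  len 0.1061 wid 0.0573  long-axis az 123.3 
   sil 0.18 c 0.5276 0.0798  len 0.1194 wid 0.0644  long-axis az 128.9 
   sil 0.54 c 0.5226 -0.0211  len 0.0309 wid 0.0028  long-axis az 165.8 touch edge
jar_block 0.96 [ 0.5212  0.2381 -0.005 ]
   sil 0.73 c 0.5258 0.0869  len 0.1183 wid 0.0644  long-axis az 123.3 
plane_tray 0.91 [0.5246 0.4028 0.0011]
   sil 0.67 c 0.5227 0.4037  len 0.2194 wid 0.0894  long-axis az 5.1 
pine_block 0.79 [ 0.5127  0.5596 -0.0015]
   sil 0.75 c 0.5009 0.5495  len 0.0803 wid 0.0518  long-axis az 46.4 
(0.5, 0.12, 0.25) xyz [-0.258, -0.777, -0.002] dr [0.0, 0.0, -0.0] rows 7
(0.46, 0.09, 0.25) xyz [-0.125, -0.877, -0.002] dr [0.0, 0.0, -0.0] rows 8
```

View pics/w1.png

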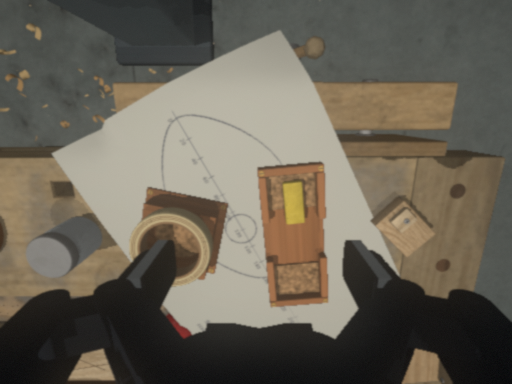

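Request:
{"fn": "carry_out", "kwargs": {
  "plan": [
    {"claw": 1,"xyz": [-0.15,-0.9,0],"dr": [0,0,0]},
    {"claw": 1,"xyz": [-0.15,-0.9,0],"dr": [0,0,0]},
    {"claw": 1,"xyz": [-0.15,-0.9,0],"dr": [0,0,0]},
    {"claw": 1,"xyz": [-0.15,-0.9,0],"dr": [0,0,0]},
    {"claw": 1,"xyz": [-0.15,-0.9,0],"dr": [0,0,0]},
    {"claw": 1,"xyz": [-0.15,-0.9,0],"dr": [0,0,0]},
    {"claw": 1,"xyz": [-0.15,-0.9,0],"dr": [0,0,0]},
    {"claw": 1,"xyz": [-0.15,-0.9,0],"dr": [0,0,0]}
  ]
}}

```text
time: 4.83
position: [0.4682, 0.0788, 0.2495]
tool_rot: [[-1.0, 0.005, 0.001], [0.005, 1.0, -0.002], [-0.001, -0.002, -1.0]]
wrist_force: [-0.6, 0.1, 0.2]
grip_width: 0.0854
gripper_force: 0.0
```

```bash
python3 m2.py w2
```

```text
4.8833 [0.4679 0.081  0.2494] [ 0.0046  1.     -0.0003]
rubbing_pad 0.78 [0.471  0.3994 0.0095]
   sil 0.95 c 0.4691 0.3948  len 0.0618 wid 0.0358  long-axis az 6.4 touch edge
   sil 0.79 c 0.5154 0.2340  len 0.1116 wid 0.0979  long-axis az 58.5 
screw_jar 0.95 [ 0.5218  0.0888 -0.0019]
   sil 0.89 c 0.5157 0.0865  len 0.0766 wid 0.0595  long-axis az 179.7 
block_plane 0.91 [ 0.5084 -0.2475 -0.0027]
   sil 0.65 c 0.5036 -0.2328  len 0.1660 wid 0.0771  long-axis az 4.4 touch edge
tape_spindle 0.65 [ 0.514  -0.0887 -0.0003]
   sil 0.75 c 0.5122 -0.0832  len 0.1137 wid 0.1077  long-axis az 134.3 
jar_block 0.77 [ 0.5228  0.2403 -0.0019]
   sil 0.61 c 0.5112 0.2274  len 0.1191 wid 0.1094  long-axis az 77.6 
plane_tray 0.8 [ 0.5277  0.4053 -0.0003]
   sil 0.82 c 0.5270 0.3842  len 0.2250 wid 0.0943  long-axis az 10.0 touch edge
   sil 0.58 c 0.5315 0.0887  len 0.0841 wid 0.0649  long-axis az 179.7 
   sil 0.39 c 0.5142 0.2316  len 0.1223 wid 0.1127  long-axis az 77.6
```

Request:
{"fn": "carry_out", "kwargs": {
  "plan": [
    {"claw": 1,"xyz": [0,-1,0],"dr": [0,0,0]},
    {"claw": 1,"xyz": [0,-1,0],"dr": [0,0,0]},
    {"claw": 1,"xyz": [0,-1,0],"dr": [0,0,0]},
    {"claw": 1,"xyz": [0,-1,0],"dr": [0,0,0]},
    {"claw": 1,"xyz": [0,-1,0],"dr": [0,0,0]},
    {"claw": 1,"xyz": [0,-1,0],"dr": [0,0,0]},
    {"claw": 1,"xyz": [0,-1,0],"dr": [0,0,0]},
    {"claw": 1,"xyz": [0,-1,0],"dr": [0,0,0]},
    {"claw": 1,"xyz": [0,-1,0],"dr": [0,0,0]}
  ]
}}

```text
time: 6.63
position: [0.4668, -0.2197, 0.249]
tool_rot: [[-1.0, 0.005, -0.001], [0.005, 1.0, -0.0], [0.001, -0.0, -1.0]]
wrist_force: [0.6, 1.0, -0.1]
grip_width: 0.0854
gripper_force: 0.0
```

```bash
python3 m2.py w3; python3 - <<'E'
import cv2,numpy as np
cv2.imwrite('pics/v2.png',np.hstack([cv2.imread('pics/w2.png')[120:340],cv2.imread('pics/w3.png')[120:340]])[:, ::1][:, :1024])
a=cv2.imread('pics/v2.png'); cv2.imwrite('pics/v2.png',np.vstack([a[:,:512],a[:,512:]]))
E
```

```text
6.6833 [ 0.4671 -0.2178  0.249 ] [0.0032 1.     0.0006]
screw_jar 0.71 [ 0.5255  0.0883 -0.0005]
   sil 0.81 c 0.5123 0.0565  len 0.0996 wid 0.0544  long-axis az 62.2 touch edge
block_plane 0.69 [ 0.509  -0.2459 -0.0021]
   sil 0.76 c 0.5036 -0.2468  len 0.1641 wid 0.0521  long-axis az 4.8 
   sil 0.82 c 0.5303 -0.3928  len 0.1043 wid 0.0752  long-axis az 1.9 
   sil 0.95 c 0.5109 -0.0894  len 0.1087 wid 0.1081  long-axis az 29.5 
maple_block 0.62 [ 0.4988 -0.5679 -0.0022]
   sil 0.66 c 0.4866 -0.5215  len 0.1134 wid 0.0534  long-axis az 101.4 touch edge
```

View pics/v2.png

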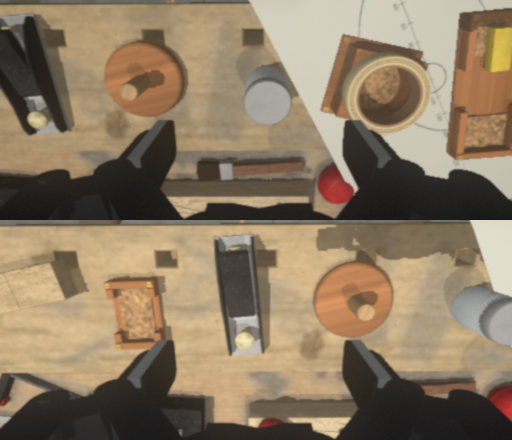

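Request:
{"fn": "carry_out", "kwargs": {
  "plan": [
    {"claw": 0,"xyz": [-0.17,1,0.33],"dr": [0,0,0]},
    {"claw": 0,"xyz": [-0.17,1,0.33],"dr": [0,0,0]},
    {"claw": 0,"xyz": [-0.17,1,0.33],"dr": [0,0,0]},
    {"claw": 0,"xyz": [-0.17,1,0.33],"dr": [0,0,0]},
    {"claw": 0,"xyz": [-0.17,1,0.33],"dr": [0,0,0]},
    {"claw": 0,"xyz": [-0.17,1,0.33],"dr": [0,0,0]},
    {"claw": 0,"xyz": [-0.17,1,0.33],"dr": [0,0,0]},
    {"claw": 0,"xyz": [-0.17,1,0.33],"dr": [0,0,0]},
    {"claw": 0,"xyz": [-0.17,1,0.33],"dr": [0,0,0]}
  ]
}}

```text
time: 8.43
position: [0.5174, 0.0879, 0.1479]
tool_rot: [[-1.0, -0.004, -0.003], [-0.004, 1.0, 0.002], [0.003, 0.002, -1.0]]
wrist_force: [-0.6, -1.3, -0.7]
grip_width: 0.0429
gripper_force: 0.0
```

```bash
python3 m2.py w4 masking_tape jar_block screw_jar tape_spindle; python3 -c "
from h import *
go([(.518,.195,.13),(.518,.195,.048)],90)"
```

```text
8.4833 [0.5177 0.0857 0.1488] [-0.0036  1.      0.0002]
   sil 0.89 c 0.5191 0.2317  len 0.1111 wid 0.1020  long-axis az 75.8 
jar_block 0.83 [0.5215 0.2382 0.0005]
   sil 0.68 c 0.5118 0.2169  len 0.1042 wid 0.1020  long-axis az 167.5 
screw_jar 0.56 [0.5244 0.0851 0.0004]
   sil 0.73 c 0.5193 0.0858  len 0.0687 wid 0.0583  long-axis az 15.7 
tape_spindle 0.75 [ 0.5177 -0.0857 -0.0003]
   sil 0.87 c 0.5130 -0.0818  len 0.1124 wid 0.1081  long-axis az 110.2 
(0.518, 0.195, 0.13) xyz [0.004, 0.376, 0.069] dr [-0.0, 0.001, -0.002] rows 4
(0.518, 0.195, 0.048) xyz [0.004, 0.376, 0.343] dr [-0.0, 0.001, -0.002] rows 5
```

Request:
{"fn": "carry_out", "kwargs": {
  "plan": [
    {"claw": 0,"xyz": [0,0.375,0.07],"dr": [0,0,0]},
    {"claw": 0,"xyz": [0,0.375,0.07],"dr": [0,0,0]},
    {"claw": 0,"xyz": [0,0.375,0.07],"dr": [0,0,0]},
    {"claw": 0,"xyz": [0,0.375,0.07],"dr": [0,0,0]},
    {"claw": 0,"xyz": [0,0.375,0.07],"dr": [0,0,0]},
    {"claw": 0,"xyz": [0,0.375,0.15],"dr": [0,0,0]},
    {"claw": 0,"xyz": [0,0.375,0.24],"dr": [0,0,0]},
    {"claw": 0,"xyz": [0,0.375,0.3],"dr": [0,0,0]},
    {"claw": 0,"xyz": [0,0.375,0.34],"dr": [0,0,0]},
    {"claw": 0,"xyz": [0,0.375,0.34],"dr": [0,0,0]},
    {"claw": 0,"xyz": [0,0.375,0.34],"dr": [0,0,0]},
    {"claw": -1,"xyz": [0,0.375,0.34],"dr": [0,0,0]},
    {"claw": -1,"xyz": [0,0.375,0.34],"dr": [0,0,0]},
    {"claw": -1,"xyz": [0,0.375,0.34],"dr": [0,0,0]},
    {"claw": -1,"xyz": [0,0.375,0.34],"dr": [0,0,0]},
    {"claw": -1,"xyz": [0,0.375,0.34],"dr": [0,0,0]},
    {"claw": -1,"xyz": [0,0.375,0.34],"dr": [0,0,0]}
  ],
  "squeeze": 40
}}

```text
time: 10.3
position: [0.52, 0.1958, 0.0498]
tool_rot: [[-1.0, 0.0, 0.003], [0.0, 1.0, 0.0], [-0.003, 0.0, -1.0]]
wrist_force: [1.0, -2.1, 5.9]
grip_width: 0.0163
gripper_force: 39.5
```

```bash
python3 -c "
from h import *
s=manip.read_state();print(s['grip_width'],s['gripper_force'],s['wrist_force'])
go([(.518,.195,.048),(.518,.195,.14),(.514,-.1,.14)],90)"
```

```text
0.016263767978177933 39.52627905848203 [ 1.01298522 -2.12289572  5.89575578]
(0.518, 0.195, 0.048) xyz [0.007, -0.003, 0.006] dr [0.0, 0.003, -0.0] rows 2
(0.518, 0.195, 0.14) xyz [0.006, -0.003, -0.301] dr [0.0, 0.003, -0.0] rows 4
(0.514, -0.1, 0.14) xyz [0.019, -0.986, -0.301] dr [0.0, 0.003, -0.0] rows 9
```

Request:
{"fn": "carry_out", "kwargs": {
  "plan": [
    {"claw": -1,"xyz": [0,0,-0.13],"dr": [0,0,0]},
    {"claw": -1,"xyz": [0,0,-0.26],"dr": [0,0,0]},
    {"claw": -1,"xyz": [0.01,0,-0.3],"dr": [0,0,0]},
    {"claw": -1,"xyz": [0.02,-0.1,-0.3],"dr": [0,0,0]},
    {"claw": -1,"xyz": [0.02,-0.2,-0.3],"dr": [0,0,0]},
    {"claw": -1,"xyz": [0.02,-0.31,-0.3],"dr": [0,0,0]},
    {"claw": -1,"xyz": [0.02,-0.42,-0.3],"dr": [0,0,0]},
    {"claw": -1,"xyz": [0.02,-0.53,-0.3],"dr": [0,0,0]},
    {"claw": -1,"xyz": [0.02,-0.64,-0.3],"dr": [0,0,0]},
    {"claw": -1,"xyz": [0.02,-0.75,-0.3],"dr": [0,0,0]},
    {"claw": -1,"xyz": [0.02,-0.86,-0.3],"dr": [0,0,0]},
    {"claw": -1,"xyz": [0.02,-0.95,-0.3],"dr": [0,0,0]},
    {"claw": -1,"xyz": [0.02,-0.99,-0.3],"dr": [0,0,0]},
    {"claw": -1,"xyz": [0.02,-0.99,-0.3],"dr": [0,0,0]},
    {"claw": -1,"xyz": [0.02,-0.99,-0.3],"dr": [0,0,0]}
  ]
}}

```text
time: 11.55
position: [0.5123, -0.1012, 0.1381]
tool_rot: [[-1.0, 0.002, -0.0], [0.002, 1.0, 0.001], [0.0, 0.001, -1.0]]
wrist_force: [0.4, 0.7, -0.3]
grip_width: 0.0166
gripper_force: 39.3
```

```bash
python3 m2.py w5 masking_tape tape_spindle screw_jar jar_block; python3 -c "
from h import *
go([(.5145,-.1305,.13),(.5145,-.1305,.026)],90)"
```

```text
11.6 [ 0.5124 -0.1005  0.1381] [0.0005 1.     0.0008]
   sil 0.77 c 0.5409 -0.0331  len 0.1727 wid 0.1506  long-axis az 100.1 
tape_spindle 0.69 [ 0.5164 -0.0867 -0.0006]
   sil 0.78 c 0.4964 -0.1066  len 0.1080 wid 0.0558  long-axis az 138.8 
   sil 0.64 c 0.5150 0.0693  len 0.0916 wid 0.0560  long-axis az 29.2 touch edge
   sil 0.17 c 0.5032 -0.2350  len 0.1527 wid 0.0649  long-axis az 4.9 
(0.5145, -0.1305, 0.13) xyz [-0.006, -0.099, 0.028] dr [0.0, 0.0, 0.001] rows 2
(0.5145, -0.1305, 0.026) xyz [-0.006, -0.099, 0.374] dr [0.0, 0.0, 0.001] rows 4
```

View pics/w5.png

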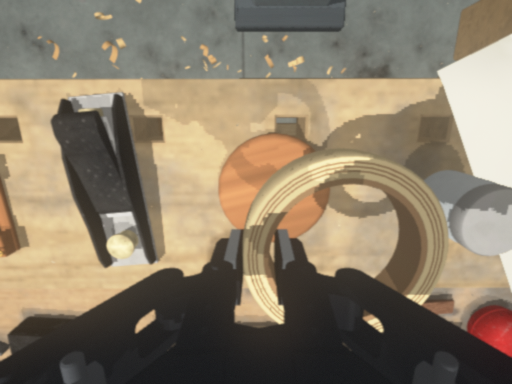

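```bash
python3 - <<'E'
from h import *
f=manip.grab_frame('wrist');s=manip.read_state();p=s['position']
im=f['img'].copy()
# fit circle of tape top rim: project hypothesised circles, draw
for z,r in ((p[2]+.016,.0525),(p[2]+.016,.037)):
  for t in np.linspace(0,6.28,120):
    u=proj(f,[p[0]+r*np.cos(t),p[1]+.045+r*np.sin(t),z]); cv2.circle(im,(int(u[0]),int(u[1])),0,(255,0,0),-1)
for z,r in ((.015,.056),(.06,.012)):
  for t in np.linspace(0,6.28,120):
    u=proj(f,[.515+r*np.cos(t),-.086+r*np.sin(t),z]); cv2.circle(im,(int(u[0]),int(u[1])),0,(0,0,255),-1)
cv2.imwrite('pics/w6.png',cv2.resize(im[100:340,180:500,::-1],None,fx=2,fy=2))
E
```

```text
(no output)
```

View pics/w6.png

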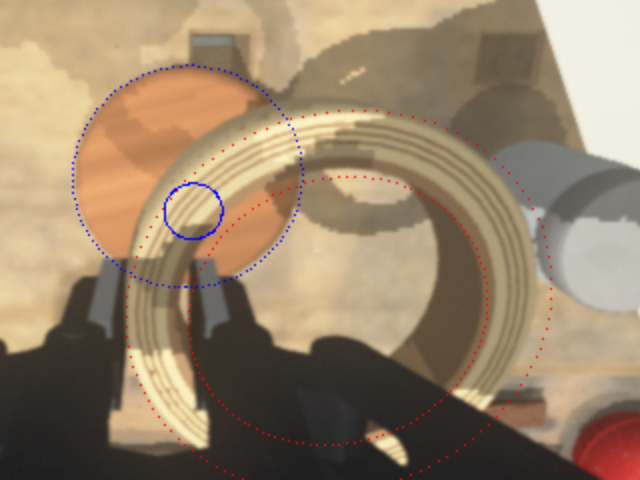

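Request:
{"fn": "carry_out", "kwargs": {
  "plan": [
    {"claw": -1,"xyz": [-0.008,-0.05,0],"dr": [0,0,0]},
    {"claw": -1,"xyz": [-0.008,-0.098,0],"dr": [0,0,0]},
    {"claw": -1,"xyz": [-0.008,-0.098,0.05],"dr": [0,0,0]},
    {"claw": -1,"xyz": [-0.008,-0.098,0.1],"dr": [0,0,0]},
    {"claw": -1,"xyz": [-0.008,-0.098,0.15],"dr": [0,0,0]},
    {"claw": -1,"xyz": [-0.008,-0.098,0.2],"dr": [0,0,0]},
    {"claw": -1,"xyz": [-0.008,-0.098,0.25],"dr": [0,0,0]},
    {"claw": -1,"xyz": [-0.008,-0.098,0.29],"dr": [0,0,0]},
    {"claw": -1,"xyz": [-0.008,-0.098,0.32],"dr": [0,0,0]},
    {"claw": -1,"xyz": [-0.008,-0.098,0.345],"dr": [0,0,0]},
    {"claw": -1,"xyz": [-0.008,-0.098,0.365],"dr": [0,0,0]},
    {"claw": -1,"xyz": [-0.008,-0.098,0.38],"dr": [0,0,0]},
    {"claw": -1,"xyz": [-0.008,-0.098,0.38],"dr": [0,0,0]}
  ]
}}

```text
time: 13.13
position: [0.515, -0.1307, 0.0239]
tool_rot: [[-1.0, 0.0, -0.0], [0.0, 1.0, -0.0], [0.0, -0.0, -1.0]]
wrist_force: [-0.0, -0.2, -1.1]
grip_width: 0.0162
gripper_force: 39.3
```

Request:
{"fn": "carry_out", "kwargs": {
  "plan": [
    {"claw": -0.3,"xyz": [0,0,0],"dr": [0,0,0]},
    {"claw": -0.3,"xyz": [0,0,0],"dr": [0,0,0]},
    {"claw": -0.3,"xyz": [0,0,0],"dr": [0,0,0]},
    {"claw": -0.3,"xyz": [0,0,-0.05],"dr": [0,0,0]},
    {"claw": -0.3,"xyz": [0,0,-0.15],"dr": [0,0,0]},
    {"claw": -0.3,"xyz": [0,0,-0.28],"dr": [0,0,0]},
    {"claw": 0,"xyz": [0,0,-0.42],"dr": [0,0,0]},
    {"claw": 1,"xyz": [-0.03,0.1,-0.42],"dr": [0,0,0]},
    {"claw": 1,"xyz": [-0.03,0.7,-0.42],"dr": [0,0,0]},
    {"claw": 1,"xyz": [-0.03,0.7,-0.42],"dr": [0,0,0]},
    {"claw": 1,"xyz": [-0.03,0.7,-0.42],"dr": [0,0,0]},
    {"claw": 1,"xyz": [-0.03,0.7,-0.42],"dr": [0,0,0]},
    {"claw": 1,"xyz": [-0.03,0.7,-0.42],"dr": [0,0,0]},
    {"claw": 1,"xyz": [-0.03,0.7,-0.42],"dr": [0,0,0]},
    {"claw": 1,"xyz": [-0.03,0.7,-0.42],"dr": [0,0,0]}
  ]
}}

```text
time: 14.38
position: [0.5241, 0.08, 0.1507]
tool_rot: [[-1.0, -0.002, 0.001], [-0.002, 1.0, -0.0], [-0.001, -0.0, -1.0]]
wrist_force: [0.4, 0.4, -0.1]
grip_width: 0.0854
gripper_force: 0.0
```

```bash
python3 - <<'E'
from h import *
np.set_printoptions(precision=4,suppress=True)
fs={c:manip.grab_frame(c) for c in ('wrist','top','scene')}
for n in ('masking_tape','tape_spindle','screw_jar','jar_block'):
  for c,f in fs.items():
    for d in manip.landmark_of(c,n)[:1]: print(n,c,round(d['score'],2),W(f,d['position']))
f=fs['wrist']; im=f['img'].copy()
def circ(c,z,r,col):
  for t in np.linspace(0,6.28,120):
    u=proj(f,[c[0]+r*np.cos(t),c[1]+r*np.sin(t),z]); cv2.circle(im,(int(u[0]),int(u[1])),0,col,-1)
circ((.515,-.086),.039,.0525,(255,0,0))
circ((.523,.0875),.073,.03,(255,0,0)); circ((.523,.0875),0,.03,(0,0,255))
circ((.5215,.239),.042,.0395,(255,0,0))
cv2.imwrite('pics/w7.png',cv2.resize(im[60:340,:,::-1],(800,438)))
go([(.523,.0875,.14),(.523,.0875,.03)],90)
E
```

```text
masking_tape top 0.83 [ 0.5126 -0.0824  0.015 ]
masking_tape scene 0.75 [ 0.5166 -0.0859  0.015 ]
tape_spindle top 0.78 [ 0.5122 -0.0848  0.0001]
tape_spindle scene 0.52 [ 0.5191 -0.0845  0.0002]
screw_jar wrist 0.81 [ 0.5229  0.0876 -0.0011]
screw_jar top 0.77 [0.5309 0.0873 0.0021]
screw_jar scene 0.76 [ 0.5239  0.0897 -0.0002]
jar_block wrist 0.77 [0.5198 0.2407 0.0005]
jar_block top 0.73 [ 0.5193  0.2406 -0.0031]
jar_block scene 0.74 [ 0.5242  0.2338 -0.0051]
(0.523, 0.0875, 0.14) xyz [0.003, 0.027, 0.034] dr [-0.0, 0.0, -0.0] rows 2
(0.523, 0.0875, 0.03) xyz [0.003, 0.027, 0.401] dr [-0.0, 0.0, -0.0] rows 4
```

View pics/w7.png

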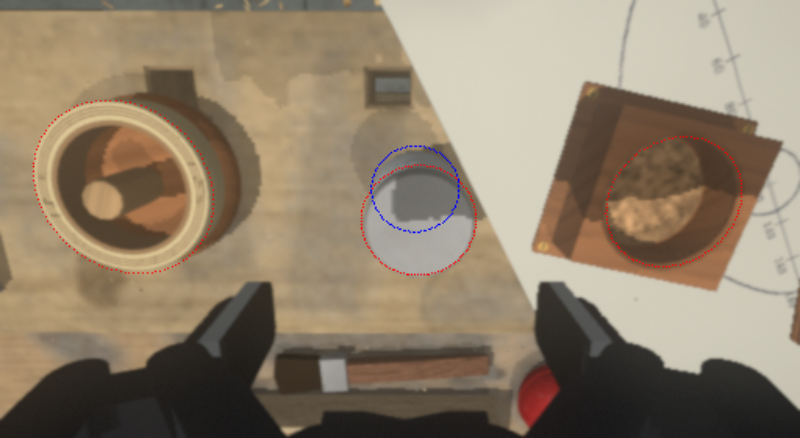

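Request:
{"fn": "carry_out", "kwargs": {
  "plan": [
    {"claw": 1,"xyz": [0.003,0.026,0.03],"dr": [0,0,0]},
    {"claw": 1,"xyz": [0.003,0.026,0.06],"dr": [0,0,0]},
    {"claw": 1,"xyz": [0.003,0.026,0.15],"dr": [0,0,0]},
    {"claw": 1,"xyz": [0.003,0.026,0.24],"dr": [0,0,0]},
    {"claw": 1,"xyz": [0.003,0.026,0.32],"dr": [0,0,0]},
    {"claw": 1,"xyz": [0.003,0.026,0.375],"dr": [0,0,0]},
    {"claw": 1,"xyz": [0.003,0.026,0.375],"dr": [0,0,0]},
    {"claw": 1,"xyz": [0.003,0.026,0.375],"dr": [0,0,0]},
    {"claw": 0.2,"xyz": [0.003,0.026,0.375],"dr": [0,0,0]},
    {"claw": 0,"xyz": [0.003,0.026,0.375],"dr": [0,0,0]},
    {"claw": -0.3,"xyz": [0.003,0.026,0.375],"dr": [0,0,0]},
    {"claw": -1,"xyz": [0.003,0.026,0.375],"dr": [0,0,0]},
    {"claw": -1,"xyz": [0.003,0.026,0.375],"dr": [0,0,0]},
    {"claw": -1,"xyz": [0.003,0.026,0.375],"dr": [0,0,0]},
    {"claw": -1,"xyz": [0.003,0.026,0.375],"dr": [0,0,0]}
  ],
  "squeeze": 35
}}

```text
time: 16.38
position: [0.5247, 0.0873, 0.0397]
tool_rot: [[-1.0, 0.0, 0.003], [0.0, 1.0, 0.0], [-0.003, 0.0, -1.0]]
wrist_force: [-0.2, 0.6, 7.2]
grip_width: 0.0581
gripper_force: 38.6
```

```bash
python3 - <<'E'
from h import *
np.set_printoptions(precision=4,suppress=True)
s=manip.read_state();print(s['grip_width'],s['gripper_force'],s['wrist_force'],s['position'])
go([(.523,.0875,.14),(.5205,.239,.14),(.5205,.239,.048)],90)
E
```

```text
0.05813721955061161 38.5545217897743 [-0.1824  0.6481  7.2303] [0.5247 0.0873 0.0397]
(0.523, 0.0875, 0.14) xyz [0.005, 0.001, -0.334] dr [0.0, 0.003, -0.0] rows 4
(0.5205, 0.239, 0.14) xyz [0.013, 0.506, -0.334] dr [0.0, 0.003, -0.0] rows 6
(0.5205, 0.239, 0.048) xyz [0.014, 0.506, -0.027] dr [0.0, 0.003, -0.0] rows 5
```

Request:
{"fn": "carry_out", "kwargs": {
  "plan": [
    {"claw": -1,"xyz": [0,0,-0.1],"dr": [0,0,0]},
    {"claw": -1,"xyz": [0,0,-0.2],"dr": [0,0,0]},
    {"claw": -1,"xyz": [0,0,-0.3],"dr": [0,0,0]},
    {"claw": -1,"xyz": [0.01,0.07,-0.33],"dr": [0,0,0]},
    {"claw": -1,"xyz": [0.01,0.16,-0.33],"dr": [0,0,0]},
    {"claw": -1,"xyz": [0.01,0.26,-0.33],"dr": [0,0,0]},
    {"claw": -1,"xyz": [0.01,0.36,-0.33],"dr": [0,0,0]},
    {"claw": -1,"xyz": [0.01,0.44,-0.33],"dr": [0,0,0]},
    {"claw": -1,"xyz": [0.01,0.48,-0.33],"dr": [0,0,0]},
    {"claw": -1,"xyz": [0.01,0.505,-0.33],"dr": [0,0,0]},
    {"claw": -1,"xyz": [0.01,0.505,-0.33],"dr": [0,0,0]},
    {"claw": -1,"xyz": [0.01,0.505,-0.33],"dr": [0,0,0]}
  ]
}}

```text
time: 17.38
position: [0.5201, 0.2379, 0.1367]
tool_rot: [[-1.0, 0.0, -0.0], [0.0, 1.0, -0.001], [0.0, -0.001, -1.0]]
wrist_force: [-0.1, -0.1, -2.3]
grip_width: 0.0582
gripper_force: 39.3
```

```bash
python3 - <<'E'
from h import *
np.set_printoptions(precision=4,suppress=True)
f=manip.grab_frame('wrist');s=manip.read_state();p=s['position'];print(p,s['wrist_force'])
for n in ('screw_jar','jar_block'):
    for d in manip.landmark_of('wrist',n)[:1]: print(n,round(d['score'],2),W(f,d['position']))
im=f['img'].copy()
def circ(c,z,r,col):
  for t in np.linspace(0,6.28,120):
    u=proj(f,[c[0]+r*np.cos(t),c[1]+r*np.sin(t),z]); cv2.circle(im,(int(u[0]),int(u[1])),0,col,-1)
circ(p,p[2]-.039+.073,.029,(255,0,0)); circ(p,p[2]-.039,.03,(0,0,255)); circ((.5205,.239),.042,.0395,(255,0,0))
cv2.imwrite('pics/w8.png',cv2.resize(im[80:330,120:430,::-1],None,fx=2,fy=2))
E
```

```text
[0.5202 0.2375 0.1366] [-0.0199 -0.3201 -2.9707]
screw_jar 0.77 [0.5211 0.237  0.0988]
jar_block 0.7 [ 0.5209  0.24   -0.0022]
```

View pics/w8.png

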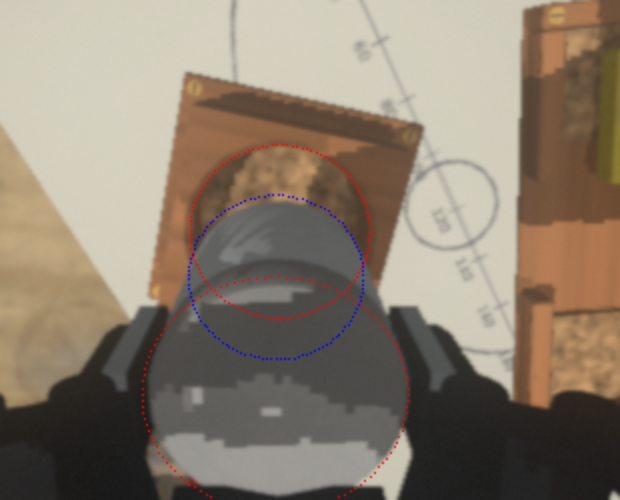

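Request:
{"fn": "carry_out", "kwargs": {
  "plan": [
    {"claw": -1,"xyz": [0,0.005,0.07],"dr": [0,0,0]},
    {"claw": -1,"xyz": [0,0.005,0.13],"dr": [0,0,0]},
    {"claw": -1,"xyz": [0,0.005,0.18],"dr": [0,0,0]},
    {"claw": -1,"xyz": [0,0.005,0.22],"dr": [0,0,0]},
    {"claw": -1,"xyz": [0,0.005,0.25],"dr": [0,0,0]},
    {"claw": -1,"xyz": [0,0.005,0.27],"dr": [0,0,0]},
    {"claw": -1,"xyz": [0,0.005,0.28],"dr": [0,0,0]},
    {"claw": -1,"xyz": [0,0.005,0.288],"dr": [0,0,0]},
    {"claw": -1,"xyz": [0,0.005,0.288],"dr": [0,0,0]},
    {"claw": -1,"xyz": [0,0.005,0.288],"dr": [0,0,0]}
  ]
}}

```text
time: 18.37
position: [0.5207, 0.2403, 0.0511]
tool_rot: [[-1.0, 0.0, 0.001], [0.0, 1.0, 0.0], [-0.001, 0.0, -1.0]]
wrist_force: [0.8, 0.6, -2.6]
grip_width: 0.0585
gripper_force: 39.3
```

Request:
{"fn": "carry_out", "kwargs": {
  "plan": [
    {"claw": -1,"xyz": [0,0,0.005],"dr": [0,0,0]},
    {"claw": -1,"xyz": [0,0,0.008],"dr": [0,0,0]},
    {"claw": -1,"xyz": [0,0,0.008],"dr": [0,0,0]},
    {"claw": 0.6,"xyz": [0,0,0.006],"dr": [0,0,0]},
    {"claw": 0.6,"xyz": [0,0,0.006],"dr": [0,0,0]},
    {"claw": 0.6,"xyz": [0,0,0.0],"dr": [0,0,0]},
    {"claw": 0.6,"xyz": [0,0,-0.05],"dr": [0,0,0]},
    {"claw": 0.6,"xyz": [0,0,-0.15],"dr": [0,0,0]},
    {"claw": 0.6,"xyz": [0,0,-0.29],"dr": [0,0,0]},
    {"claw": -0.25,"xyz": [0.05,0.1,-0.33],"dr": [0,0,-0.05]},
    {"claw": -0.25,"xyz": [0.165,0.535,-0.3],"dr": [0,0,-0.1]},
    {"claw": -0.25,"xyz": [0.165,0.535,-0.3],"dr": [0,0,-0.1]},
    {"claw": -0.25,"xyz": [0.165,0.535,-0.3],"dr": [0,0,-0.1]},
    {"claw": -0.25,"xyz": [0.165,0.535,-0.3],"dr": [0,0,-0.1]},
    {"claw": -0.25,"xyz": [0.165,0.535,-0.3],"dr": [0,0,-0.1]},
    {"claw": -0.25,"xyz": [0.165,0.535,-0.3],"dr": [0,0,-0.1]},
    {"claw": -0.25,"xyz": [0.165,0.535,-0.3],"dr": [0,0,-0.1]}
  ]
}}

```text
time: 19.78
position: [0.4711, 0.3996, 0.1403]
tool_rot: [[-0.995, -0.104, 0.0], [-0.104, 0.995, -0.001], [0.0, -0.001, -1.0]]
wrist_force: [0.5, -0.3, -1.0]
grip_width: 0.0321
gripper_force: 0.0
```

```bash
cat > box.py <<'E'
from h import *
def rect(c,az,L,Wd,z):
    a=np.radians(az); e=np.array([np.cos(a),np.sin(a)]); n=np.array([-e[1],e[0]])
    return [np.r_[np.array(c)+i*L/2*e+j*Wd/2*n,z] for i,j in((1,1),(1,-1),(-1,-1),(-1,1))]
def draw(im,f,P,col): cv2.polylines(im,[np.int32([proj(f,p)*16 for p in P])],True,col,1,shift=4)
E
python3 m2.py w9 rubbing_pad plane_tray screw_jar jar_block; python3 - <<'E'
from box import *
np.set_printoptions(precision=4,suppress=True)
for c in('top','scene'):
    f=manip.grab_frame(c)
    for n in('screw_jar','rubbing_pad'):
        for d in manip.landmark_of(c,n)[:1]: print(c,n,round(d['score'],2),W(f,d['position']))
f=manip.grab_frame('wrist'); im=f['img'].copy()
draw(im,f,rect((.471,.400),6.5,.06,.026,.024),(255,0,0)); draw(im,f,rect((.526,.404),5,.216,.09,.024),(0,0,255))
cv2.imwrite('pics/w10.png',cv2.resize(im[60:340,100:420,::-1],None,fx=2.1,fy=2.1))
print(manip.read_state()['grip_width'])
E
```

```text
19.8333 [0.4713 0.3994 0.1404] [-0.103   0.9947 -0.0005]
rubbing_pad 0.69 [0.4721 0.4008 0.01  ]
   sil 0.74 c 0.4679 0.4007  len 0.0588 wid 0.0260  long-axis az 6.3 
plane_tray 0.6 [0.5275 0.4059 0.0023]
   sil 0.91 c 0.5219 0.4040  len 0.2109 wid 0.0907  long-axis az 5.0 
screw_jar 0.63 [0.5204 0.2385 0.0128]
   sil 0.79 c 0.5168 0.2504  len 0.0986 wid 0.0610  long-axis az 121.4 
jar_block 0.78 [ 0.5232  0.2359 -0.001 ]
   sil 0.64 c 0.5100 0.2519  len 0.1197 wid 0.1167  long-axis az 167.3 
top screw_jar 0.71 [0.5264 0.2388 0.0105]
top rubbing_pad 0.19 [ 0.5384 -0.3941  0.0028]
scene screw_jar 0.51 [0.5202 0.2409 0.0086]
scene rubbing_pad 0.44 [0.4707 0.4014 0.0119]
0.032172857694542534
```

View pics/w10.png

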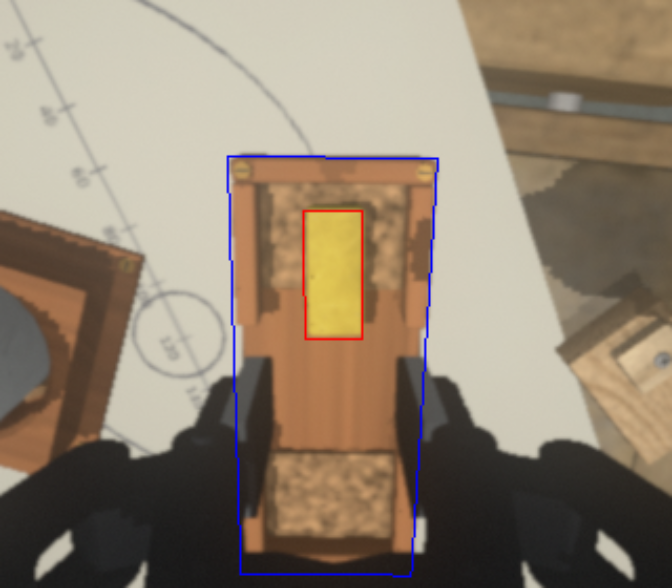

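Request:
{"fn": "carry_out", "kwargs": {
  "plan": [
    {"claw": -0.25,"xyz": [0,0.002,0.1],"dr": [0,0,0]},
    {"claw": -0.25,"xyz": [0,0.002,0.2],"dr": [0,0,0]},
    {"claw": -0.25,"xyz": [0,0.002,0.29],"dr": [0,0,0]},
    {"claw": -0.25,"xyz": [0,0.002,0.35],"dr": [0,0,0]},
    {"claw": -0.25,"xyz": [0,0.002,0.39],"dr": [0,0,0]},
    {"claw": -0.25,"xyz": [0,0.002,0.41],"dr": [0,0,0]},
    {"claw": -0.25,"xyz": [0,0.002,0.42],"dr": [0,0,0]},
    {"claw": -0.25,"xyz": [0,0.002,0.42],"dr": [0,0,0]}
  ]
}}

```text
time: 21.25
position: [0.4709, 0.4015, 0.0147]
tool_rot: [[-0.995, -0.104, 0.0], [-0.104, 0.995, 0.0], [-0.0, 0.0, -1.0]]
wrist_force: [-0.4, 0.6, 0.3]
grip_width: 0.0313
gripper_force: 0.0
```

Request:
{"fn": "carry_out", "kwargs": {
  "plan": [
    {"claw": -1,"xyz": [0,0,0],"dr": [0,0,0]},
    {"claw": -1,"xyz": [0,0,0],"dr": [0,0,0]},
    {"claw": -1,"xyz": [0,0,0],"dr": [0,0,0]},
    {"claw": -1,"xyz": [0,0,0],"dr": [0,0,0]},
    {"claw": -1,"xyz": [0,0,0],"dr": [0,0,0]}
  ],
  "squeeze": 40
}}

```text
time: 21.67
position: [0.4715, 0.4018, 0.0157]
tool_rot: [[-0.995, -0.104, 0.002], [-0.104, 0.995, 0.001], [-0.002, 0.001, -1.0]]
wrist_force: [-0.8, -0.3, 5.3]
grip_width: 0.0243
gripper_force: 42.1
```

Request:
{"fn": "carry_out", "kwargs": {
  "plan": [
    {"claw": -1,"xyz": [0,0,-0.12],"dr": [0,0,0]},
    {"claw": -1,"xyz": [0,0,-0.25],"dr": [0,0,0]},
    {"claw": -1,"xyz": [0,0,-0.38],"dr": [0,0,0]},
    {"claw": -1,"xyz": [0,-0.08,-0.45],"dr": [0,0,0.02]},
    {"claw": -1,"xyz": [-0.01,-0.2,-0.48],"dr": [0,0,0.1]},
    {"claw": -1,"xyz": [-0.03,-0.32,-0.48],"dr": [0,0,0.1]},
    {"claw": -1,"xyz": [-0.04,-0.44,-0.48],"dr": [0,0,0.1]},
    {"claw": -1,"xyz": [-0.05,-0.56,-0.48],"dr": [0,0,0.1]},
    {"claw": -1,"xyz": [-0.06,-0.68,-0.48],"dr": [0,0,0.1]},
    {"claw": -1,"xyz": [-0.065,-0.8,-0.48],"dr": [0,0,0.1]},
    {"claw": -1,"xyz": [-0.065,-0.95,-0.48],"dr": [0,0,0.1]},
    {"claw": -1,"xyz": [-0.065,-0.95,-0.48],"dr": [0,0,0.1]}
  ]
}}

```text
time: 22.67
position: [0.5203, 0.1138, 0.1584]
tool_rot: [[-1.0, 0.005, 0.0], [0.005, 1.0, -0.003], [-0.0, -0.003, -1.0]]
wrist_force: [-0.1, 0.4, 0.3]
grip_width: 0.0247
gripper_force: 41.4
```

Request:
{"fn": "carry_out", "kwargs": {
  "plan": [
    {"claw": -1,"xyz": [0,-0.12,0],"dr": [0,0,0]},
    {"claw": -1,"xyz": [0,-0.25,0],"dr": [0,0,0]},
    {"claw": -1,"xyz": [0,-0.38,0],"dr": [0,0,0]},
    {"claw": -1,"xyz": [0,-0.51,0],"dr": [0,0,0]},
    {"claw": -1,"xyz": [0,-0.64,0],"dr": [0,0,0]},
    {"claw": -1,"xyz": [0,-0.77,0],"dr": [0,0,0]},
    {"claw": -1,"xyz": [0,-0.9,0],"dr": [0,0,0]},
    {"claw": -1,"xyz": [0,-0.98,0],"dr": [0,0,0]},
    {"claw": -1,"xyz": [0,-1,0],"dr": [0,0,0]}
  ]
}}

```text
time: 23.42
position: [0.5192, -0.1841, 0.1585]
tool_rot: [[-1.0, 0.004, 0.0], [0.004, 1.0, -0.001], [-0.0, -0.001, -1.0]]
wrist_force: [0.1, 0.2, 0.1]
grip_width: 0.0246
gripper_force: 41.4
```

```bash
python3 m2.py w11 pad_tray block_plane maple_block;python3 -c "
from h import *
go([(.531,-.393,.12)],90); print(manip.read_state()['joints'])"
```

```text
23.4667 [ 0.5192 -0.1831  0.1584] [ 0.0039  1.     -0.0007]
pad_tray 0.57 [ 0.5319 -0.3945 -0.0001]
   sil 0.56 c 0.5315 -0.3905  len 0.1025 wid 0.0781  long-axis az 1.9 
block_plane 0.67 [ 0.5091 -0.2449  0.0014]
   sil 0.80 c 0.5060 -0.2447  len 0.1615 wid 0.0578  long-axis az 4.9 
(0.531, -0.393, 0.12) xyz [-0.036, -0.715, 0.128] dr [0.0, -0.0, 0.001] rows 7
[-2.43235900e+01  2.34686430e+00  9.84019746e+01  1.62001623e-02
  7.92632327e+01 -1.14413960e+02]
```

Request:
{"fn": "carry_out", "kwargs": {
  "plan": [
    {"claw": -1,"xyz": [-0.03,-0.13,0.02],"dr": [0,0,0]},
    {"claw": -1,"xyz": [-0.04,-0.26,0.04],"dr": [0,0,0]},
    {"claw": -1,"xyz": [-0.04,-0.39,0.06],"dr": [0,0,0]},
    {"claw": -1,"xyz": [-0.04,-0.52,0.06],"dr": [0,0,0]},
    {"claw": -1,"xyz": [-0.04,-0.63,0.06],"dr": [0,0,0]},
    {"claw": -1,"xyz": [-0.04,-0.69,0.06],"dr": [0,0,0]},
    {"claw": -1,"xyz": [-0.04,-0.71,0.06],"dr": [0,0,0]},
    {"claw": -1,"xyz": [-0.04,-0.71,0.06],"dr": [0,0,0]}
  ]
}}

```text
time: 24.43
position: [0.5316, -0.3936, 0.1401]
tool_rot: [[-1.0, 0.001, -0.0], [0.001, 1.0, 0.0], [0.0, 0.0, -1.0]]
wrist_force: [0.8, 0.6, -0.4]
grip_width: 0.0244
gripper_force: 41.4
```

```bash
python3 m2.py w12 pad_tray rubbing_pad maple_block block_plane; python3 - <<'E'
from box import *
f=manip.grab_frame('wrist'); im=f['img'].copy(); p=manip.read_state()['position']
draw(im,f,rect((.532,-.3935),2.5,.102,.068,.02),(0,0,255)); draw(im,f,rect((.532,-.3935),2.5,.08,.046,.02),(0,0,255))
draw(im,f,rect((.5095,-.2455),5,.178,.052,0),(255,0,255))
draw(im,f,rect(p[:2],0,.06,.026,p[2]-.0157+.024),(255,0,0))
cv2.imwrite('pics/w13.png',cv2.resize(im[60:340,100:500,::-1],None,fx=2,fy=2))
E
```

```text
24.4833 [ 0.5319 -0.3923  0.1402] [0.     1.     0.0007]
pad_tray 0.91 [ 0.5361 -0.3947 -0.0059]
   sil 0.81 c 0.5265 -0.3978  len 0.0911 wid 0.0665  long-axis az 1.6 
   sil 0.76 c 0.5901 -0.3939  len 0.1191 wid 0.0492  long-axis az 179.8 
maple_block 0.84 [ 0.5009 -0.5697  0.0005]
   sil 0.72 c 0.4950 -0.5587  len 0.1680 wid 0.0533  long-axis az 101.8 touch edge
block_plane 0.92 [ 0.5133 -0.2435 -0.0012]
   sil 0.59 c 0.5066 -0.2546  len 0.1591 wid 0.0656  long-axis az 4.8
```

View pics/w13.png

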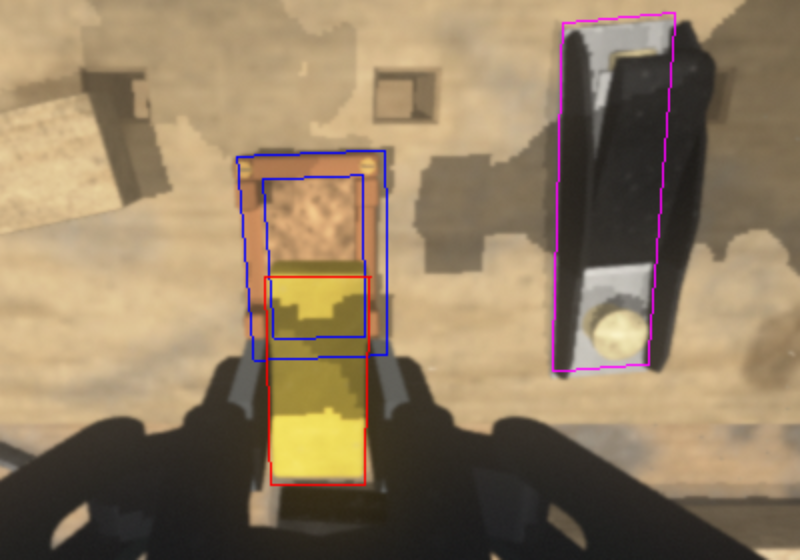

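Request:
{"fn": "carry_out", "kwargs": {
  "plan": [
    {"claw": -1,"xyz": [-0.004,-0.007,0.1],"dr": [0,0,-0.035]},
    {"claw": -1,"xyz": [-0.004,-0.007,0.2],"dr": [0,0,-0.035]},
    {"claw": -1,"xyz": [-0.004,-0.007,0.28],"dr": [0,0,-0.035]},
    {"claw": -1,"xyz": [-0.004,-0.007,0.34],"dr": [0,0,-0.035]},
    {"claw": -1,"xyz": [-0.004,-0.007,0.38],"dr": [0,0,-0.035]},
    {"claw": -1,"xyz": [-0.004,-0.007,0.4],"dr": [0,0,-0.035]},
    {"claw": -1,"xyz": [-0.004,-0.007,0.415],"dr": [0,0,-0.035]},
    {"claw": -1,"xyz": [-0.004,-0.007,0.42],"dr": [0,0,-0.035]},
    {"claw": -1,"xyz": [-0.004,-0.007,0.42],"dr": [0,0,-0.035]}
  ]
}}

```text
time: 25.68
position: [0.5333, -0.3958, 0.0154]
tool_rot: [[-0.999, -0.036, 0.001], [-0.036, 0.999, -0.001], [-0.001, -0.001, -1.0]]
wrist_force: [-0.1, -0.1, -0.4]
grip_width: 0.0248
gripper_force: 41.4
```

Request:
{"fn": "carry_out", "kwargs": {
  "plan": [
    {"claw": -1,"xyz": [0,0,0.004],"dr": [0,0,0]},
    {"claw": -0.25,"xyz": [0,0,0.004],"dr": [0,0,0]},
    {"claw": -0.2,"xyz": [0,0,0.004],"dr": [0,0,0]},
    {"claw": -0.2,"xyz": [0,0,0],"dr": [0,0,0]},
    {"claw": -0.2,"xyz": [0,0,-0.05],"dr": [0,0,0]},
    {"claw": -0.2,"xyz": [0,0,-0.17],"dr": [0,0,0]},
    {"claw": -0.2,"xyz": [0,0,-0.3],"dr": [0,0,0]},
    {"claw": 1,"xyz": [0.02,0.1,-0.4],"dr": [0,0,-0.02]},
    {"claw": 1,"xyz": [0.1,0.495,-0.4],"dr": [0,0,-0.05]},
    {"claw": 1,"xyz": [0.1,0.495,-0.4],"dr": [0,0,-0.05]},
    {"claw": 1,"xyz": [0.1,0.495,-0.4],"dr": [0,0,-0.05]},
    {"claw": 1,"xyz": [0.1,0.495,-0.4],"dr": [0,0,-0.05]},
    {"claw": 1,"xyz": [0.1,0.495,-0.4],"dr": [0,0,-0.05]},
    {"claw": 1,"xyz": [0.1,0.495,-0.4],"dr": [0,0,-0.05]},
    {"claw": 1,"xyz": [0.1,0.495,-0.4],"dr": [0,0,-0.05]}
  ]
}}

```text
time: 26.93
position: [0.4981, -0.2492, 0.1356]
tool_rot: [[-0.996, -0.088, 0.002], [-0.088, 0.996, -0.001], [-0.001, -0.001, -1.0]]
wrist_force: [-0.4, 0.0, -0.9]
grip_width: 0.0856
gripper_force: 0.0
```

```bash
python3 m2.py w14 pad_tray rubbing_pad block_plane; python3 - <<'E'
from box import *
np.set_printoptions(precision=4,suppress=True)
for c in('top','scene'):
    f=manip.grab_frame(c)
    for n in('rubbing_pad','pad_tray','block_plane'):
        for d in manip.landmark_of(c,n)[:1]: print(c,n,round(d['score'],2),W(f,d['position']))
f=manip.grab_frame('wrist'); im=f['img'].copy()
draw(im,f,rect((.533,-.395),2.5,.102,.068,.02),(0,0,255));draw(im,f,rect((.533,-.395),2.5,.06,.026,.022),(255,0,0))
draw(im,f,rect((.508,-.2455),5,.178,.052,0),(255,0,255))
cv2.imwrite('pics/w15.png',cv2.resize(im[40:340,60:400,::-1],None,fx=2,fy=2))
go([(.508,-.2455,.012)],95)
E
```

```text
26.9833 [ 0.498  -0.2493  0.1353] [-0.0876  0.9962 -0.0011]
pad_tray 0.69 [ 0.5313 -0.3942 -0.0015]
   sil 0.89 c 0.5302 -0.3928  len 0.1049 wid 0.0758  long-axis az 1.7 
rubbing_pad 0.81 [ 0.533  -0.3963  0.0063]
   sil 0.82 c 0.5296 -0.3915  len 0.0607 wid 0.0308  long-axis az 1.8 
block_plane 0.83 [ 0.508  -0.2482 -0.0044]
   sil 0.86 c 0.5033 -0.2477  len 0.1591 wid 0.0525  long-axis az 5.1 
top rubbing_pad 0.58 [ 0.5326 -0.3953  0.0065]
top pad_tray 0.32 [0.5208 0.2394 0.001 ]
top block_plane 0.83 [ 0.511  -0.2438  0.0027]
scene rubbing_pad 0.51 [ 0.5333 -0.3943  0.0104]
scene pad_tray 0.55 [ 0.5375 -0.398   0.0016]
scene block_plane 0.68 [ 0.5119 -0.2453 -0.0039]
(0.508, -0.2455, 0.012) xyz [-0.036, 0.005, 0.408] dr [-0.0, 0.0, 0.001] rows 4
```

View pics/w15.png

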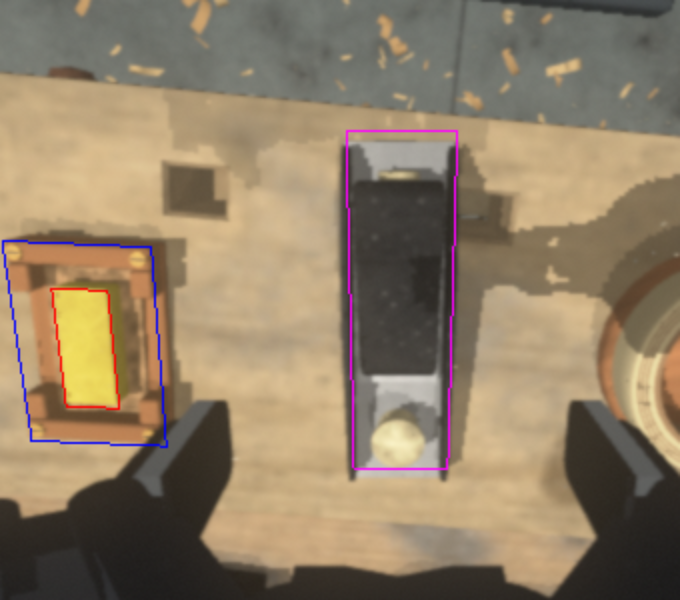

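```bash
python3 - <<'E'
from h import *
np.set_printoptions(precision=4,suppress=True)
f=manip.grab_frame('wrist')
for u,v in((260,279),(260,110)): print(at_z(f,u,v,0),at_z(f,u,v,.004))
r=manip.silhouettes('wrist','block_plane')[0]['region']; ys,xs=np.nonzero(r); print(ys.min(),ys.max(),xs.min(),xs.max())
for c in ('top','scene'):
  f=manip.grab_frame(c); r=manip.silhouettes(c,'block_plane')[0]['region']; ys,xs=np.nonzero(r); print(c,len(xs)); P=np.array([at_z(f,x,y,.01)[:2] for x,y in zip(xs,ys)],np.float32); print(cv2.minAreaRect(P))
E
```

```text
[ 0.6035 -0.2371  0.    ] [ 0.601  -0.2374  0.004 ]
[ 0.4235 -0.2533  0.    ] [ 0.4236 -0.2533  0.004 ]
111 279 229 288
top 307
((0.5033134818077087, -0.24763941764831543), (0.15098051726818085, 0.05549702048301697), 1.4448176622390747)
scene 456
((0.5076298117637634, -0.2444574385881424), (0.17577242851257324, 0.069193035364151), 4.562785625457764)
```

Request:
{"fn": "carry_out", "kwargs": {
  "plan": [
    {"claw": 1,"xyz": [-0.049,0.008,0.1],"dr": [0,0,0]},
    {"claw": 1,"xyz": [-0.049,0.008,0.2],"dr": [0,0,0]},
    {"claw": 1,"xyz": [-0.049,0.008,0.3],"dr": [0,0,0]},
    {"claw": 1,"xyz": [-0.049,0.008,0.37],"dr": [0,0,0]},
    {"claw": 1,"xyz": [-0.049,0.008,0.415],"dr": [0,0,0]},
    {"claw": 1,"xyz": [-0.049,0.008,0.415],"dr": [0,0,0]},
    {"claw": 0.4,"xyz": [-0.049,0.008,0.415],"dr": [0,0,0]},
    {"claw": 0,"xyz": [-0.049,0.008,0.415],"dr": [0,0,0]},
    {"claw": -0.5,"xyz": [-0.049,0.008,0.415],"dr": [0,0,0]},
    {"claw": -1,"xyz": [-0.049,0.008,0.415],"dr": [0,0,0]},
    {"claw": -1,"xyz": [-0.049,0.008,0.415],"dr": [0,0,0]},
    {"claw": -1,"xyz": [-0.049,0.008,0.415],"dr": [0,0,0]},
    {"claw": -1,"xyz": [-0.049,0.008,0.415],"dr": [0,0,0]}
  ],
  "squeeze": 80
}}

```text
time: 29.12
position: [0.5138, -0.2456, 0.0128]
tool_rot: [[-0.996, -0.089, 0.004], [-0.089, 0.996, -0.003], [-0.004, -0.003, -1.0]]
wrist_force: [-0.3, -1.2, 7.3]
grip_width: 0.0501
gripper_force: 86.5
```

Request:
{"fn": "carry_out", "kwargs": {
  "plan": [
    {"claw": -1,"xyz": [0,0,-0.08],"dr": [0,0,0]},
    {"claw": -1,"xyz": [0,0,-0.19],"dr": [0,0,0]},
    {"claw": -1,"xyz": [0,0,-0.3],"dr": [0,0,0]},
    {"claw": -1,"xyz": [0,0,-0.41],"dr": [0,0,0]},
    {"claw": -1,"xyz": [0,0.04,-0.48],"dr": [0,0,0]},
    {"claw": -1,"xyz": [-0.01,0.11,-0.5],"dr": [0,0,0]},
    {"claw": -1,"xyz": [-0.03,0.2,-0.5],"dr": [0,0,0]},
    {"claw": -1,"xyz": [-0.04,0.3,-0.5],"dr": [0,0,0]},
    {"claw": -1,"xyz": [-0.05,0.4,-0.5],"dr": [0,0,0]},
    {"claw": -1,"xyz": [-0.06,0.5,-0.5],"dr": [0,0,0]},
    {"claw": -1,"xyz": [-0.07,0.6,-0.5],"dr": [0,0,0]},
    {"claw": -1,"xyz": [-0.08,0.7,-0.5],"dr": [0,0,0]},
    {"claw": -1,"xyz": [-0.09,0.8,-0.5],"dr": [0,0,0]},
    {"claw": -1,"xyz": [-0.1,0.9,-0.5],"dr": [0,0,0]}
  ]
}}

```text
time: 30.28
position: [0.517, 0.0288, 0.1598]
tool_rot: [[-0.996, -0.089, -0.0], [-0.089, 0.996, 0.0], [0.0, 0.0, -1.0]]
wrist_force: [0.2, 0.4, -7.1]
grip_width: 0.05
gripper_force: 87.1
```

Request:
{"fn": "carry_out", "kwargs": {
  "plan": [
    {"claw": -1,"xyz": [-0.01,0.1,0],"dr": [0,0,0]},
    {"claw": -1,"xyz": [-0.02,0.2,0],"dr": [0,0,0]},
    {"claw": -1,"xyz": [-0.03,0.3,0],"dr": [0,0,0]},
    {"claw": -1,"xyz": [-0.04,0.4,0],"dr": [0,0,0]},
    {"claw": -1,"xyz": [-0.05,0.5,0],"dr": [0,0,0]},
    {"claw": -1,"xyz": [-0.06,0.6,0],"dr": [0,0,0]},
    {"claw": -1,"xyz": [-0.07,0.7,0],"dr": [0,0,0]},
    {"claw": -1,"xyz": [-0.08,0.8,0],"dr": [0,0,0]},
    {"claw": -1,"xyz": [-0.09,0.9,0],"dr": [0,0,0]},
    {"claw": -1,"xyz": [-0.1,0.95,0],"dr": [0,0,0]},
    {"claw": -1,"xyz": [-0.1,1,0],"dr": [0,0,0]}
  ]
}}

```text
time: 31.2
position: [0.5205, 0.3302, 0.1595]
tool_rot: [[-0.996, -0.09, -0.001], [-0.09, 0.996, -0.0], [0.001, -0.0, -1.0]]
wrist_force: [0.0, -0.3, -6.9]
grip_width: 0.05
gripper_force: 87.1
```

```bash
python3 m2.py w16 plane_tray;python3 -c "
from h import *
go([(.527,.4045,.15)],95); print(manip.read_state()['grip_width'])"
```

```text
31.25 [0.5199 0.3324 0.1596] [-0.0904  0.9959  0.0016]
plane_tray 0.57 [ 0.5279  0.4041 -0.0008]
   sil 0.75 c 0.5162 0.4191  len 0.1989 wid 0.0623  long-axis az 7.4 
(0.527, 0.4045, 0.15) xyz [-0.045, 0.248, 0.031] dr [-0.001, -0.001, 0.003] rows 3
0.05036531371674648
```

Request:
{"fn": "carry_out", "kwargs": {
  "plan": [
    {"claw": -1,"xyz": [-0.02,0.1,0.03],"dr": [0,0,0]},
    {"claw": -1,"xyz": [-0.04,0.18,0.06],"dr": [0,0,0]},
    {"claw": -1,"xyz": [-0.048,0.23,0.08],"dr": [0,0,0]},
    {"claw": -1,"xyz": [-0.048,0.247,0.1],"dr": [0,0,0]},
    {"claw": -1,"xyz": [-0.048,0.247,0.1],"dr": [0,0,0]},
    {"claw": -1,"xyz": [-0.048,0.247,0.1],"dr": [0,0,0]}
  ]
}}

```text
time: 31.85
position: [0.5285, 0.4024, 0.1291]
tool_rot: [[-0.996, -0.088, -0.002], [-0.088, 0.996, -0.002], [0.002, -0.002, -1.0]]
wrist_force: [0.7, -0.6, -7.0]
grip_width: 0.0498
gripper_force: 87.1
```

```bash
python3 - <<'E'
from box import *
np.set_printoptions(precision=4,suppress=True)
for i in range(1):
  f=manip.grab_frame('wrist'); im=f['img'].copy(); s=manip.read_state(); p=s['position']; print(p,s['wrist_force'])
  for n in('plane_tray','block_plane'):
    for d in manip.landmark_of('wrist',n)[:1]: print(n,round(d['score'],2),W(f,d['position']))
draw(im,f,rect((.527,.4045),5,.216,.09,.024),(0,0,255)); draw(im,f,rect((.527,.4045),5,.194,.068,.024),(0,0,255))
draw(im,f,rect((p[0]-.001,p[1]),5,.178,.052,p[2]-.0128),(255,0,0))
cv2.imwrite('pics/w17.png',cv2.resize(im[60:340,100:420,::-1],None,fx=2.1,fy=2.1))
E
```

```text
[0.529  0.4024 0.1298] [-0.0712 -0.5114 -7.735 ]
```

View pics/w17.png

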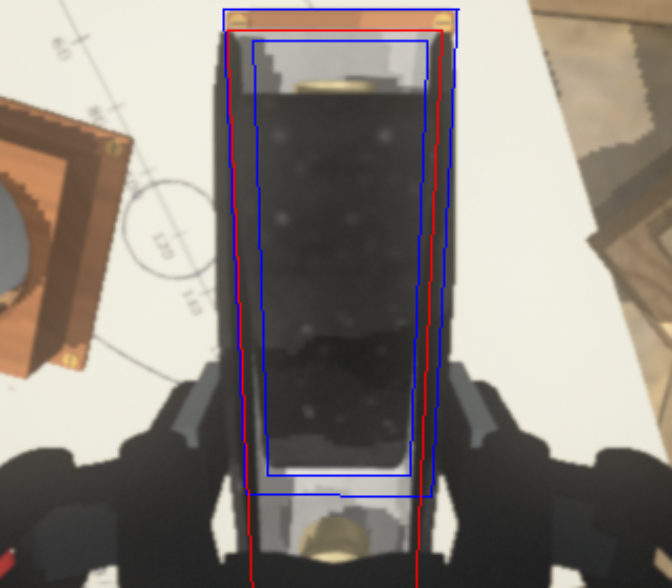

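Request:
{"fn": "carry_out", "kwargs": {
  "plan": [
    {"claw": -1,"xyz": [0.003,0.007,0.08],"dr": [0,0,0]},
    {"claw": -1,"xyz": [0.003,0.007,0.16],"dr": [0,0,0]},
    {"claw": -1,"xyz": [0.003,0.007,0.22],"dr": [0,0,0]},
    {"claw": -1,"xyz": [0.003,0.007,0.26],"dr": [0,0,0]},
    {"claw": -1,"xyz": [0.003,0.007,0.29],"dr": [0,0,0]},
    {"claw": -1,"xyz": [0.003,0.007,0.31],"dr": [0,0,0]},
    {"claw": -1,"xyz": [0.003,0.007,0.325],"dr": [0,0,0]},
    {"claw": -1,"xyz": [0.003,0.007,0.337],"dr": [0,0,0]},
    {"claw": -1,"xyz": [0.003,0.007,0.347],"dr": [0,0,0]},
    {"claw": -1,"xyz": [0.003,0.007,0.352],"dr": [0,0,0]},
    {"claw": -1,"xyz": [0.003,0.007,0.352],"dr": [0,0,0]}
  ]
}}

```text
time: 32.92
position: [0.5279, 0.406, 0.0245]
tool_rot: [[-0.996, -0.089, 0.0], [-0.089, 0.996, 0.0], [-0.0, 0.0, -1.0]]
wrist_force: [-0.6, -0.5, -7.1]
grip_width: 0.0503
gripper_force: 87.0
```

Request:
{"fn": "carry_out", "kwargs": {
  "plan": [
    {"claw": -1,"xyz": [0,-0.003,0.004],"dr": [0,0,0]},
    {"claw": -1,"xyz": [0,-0.003,0.008],"dr": [0,0,0]},
    {"claw": -1,"xyz": [0,-0.003,0.008],"dr": [0,0,0]},
    {"claw": 0.4,"xyz": [0,-0.003,0.007],"dr": [0,0,0]},
    {"claw": 0.5,"xyz": [0,-0.003,0.007],"dr": [0,0,0]},
    {"claw": 0.5,"xyz": [0,-0.003,0.004],"dr": [0,0,0]},
    {"claw": 0.5,"xyz": [0,-0.003,-0.05],"dr": [0,0,0]},
    {"claw": 0.5,"xyz": [0,-0.003,-0.16],"dr": [0,0,0]},
    {"claw": 0.5,"xyz": [0,-0.003,-0.29],"dr": [0,0,0]},
    {"claw": 0.5,"xyz": [0.1,-0.4,-0.5],"dr": [0,0,0]},
    {"claw": 0.5,"xyz": [0.2,-0.4,-0.8],"dr": [0,0,0]},
    {"claw": 0.5,"xyz": [0.2,-0.4,-0.8],"dr": [0,0,0]},
    {"claw": 0.5,"xyz": [0.2,-0.4,-0.8],"dr": [0,0,0]},
    {"claw": 0.5,"xyz": [0.2,-0.4,-0.8],"dr": [0,0,0]},
    {"claw": 0.5,"xyz": [0.2,-0.4,-0.8],"dr": [0,0,0]},
    {"claw": 0.5,"xyz": [0.2,-0.4,-0.8],"dr": [0,0,0]},
    {"claw": 0.5,"xyz": [0.2,-0.4,-0.8],"dr": [0,0,0]}
  ]
}}

```text
time: 34.33
position: [0.479, 0.2811, 0.265]
tool_rot: [[-0.996, -0.088, 0.002], [-0.088, 0.996, 0.001], [-0.002, 0.001, -1.0]]
wrist_force: [-0.2, -0.5, 0.7]
grip_width: 0.0641
gripper_force: 0.0
```

```bash
python3 - <<'E'
from box import *
np.set_printoptions(precision=4,suppress=True)
print(manip.read_state()['position'],manip.read_state()['wrist_force'])
fs={c:save(c,'end_'+c) for c in('wrist','top','scene')}
for n in T[:8]:
  for c,f in fs.items():
    for d in manip.landmark_of(c,n)[:1]: print(n,c,round(d['score'],2),W(f,d['position']))
cv2.imwrite('pics/v9.png',np.vstack([cv2.imread('pics/end_wrist.png')[60:],cv2.resize(cv2.imread('pics/end_top.png')[130:240,90:440],(512,161))]))
E
```

```text
[0.479  0.2811 0.265 ] [-0.1609 -0.4997  0.721 ]
rubbing_pad wrist 0.68 [0.5244 0.4051 0.0094]
rubbing_pad top 0.47 [ 0.5333 -0.3947  0.0105]
rubbing_pad scene 0.54 [ 0.5307 -0.3964  0.0091]
masking_tape top 0.83 [ 0.5125 -0.0828  0.0121]
masking_tape scene 0.56 [ 0.5171 -0.0844  0.002 ]
screw_jar wrist 0.97 [0.5219 0.2373 0.0109]
screw_jar top 0.67 [0.5261 0.2409 0.0111]
screw_jar scene 0.57 [0.52   0.2398 0.01  ]
block_plane top 0.82 [0.5267 0.4048 0.0114]
block_plane scene 0.78 [0.5292 0.4036 0.0056]
pad_tray top 0.57 [ 0.5327 -0.3955  0.003 ]
pad_tray scene 0.58 [ 0.5345 -0.3993  0.0007]
tape_spindle wrist 0.57 [ 0.5163 -0.086  -0.001 ]
tape_spindle top 0.74 [ 0.5014 -0.569  -0.0017]
tape_spindle scene 0.55 [0.5281 0.4014 0.0085]
jar_block top 0.97 [ 0.5184  0.2402 -0.0026]
jar_block scene 0.68 [ 0.5229  0.2369 -0.0033]
plane_tray top 0.71 [0.529  0.4072 0.0009]
plane_tray scene 0.66 [ 0.5299  0.4056 -0.0005]
```

View pics/v9.png

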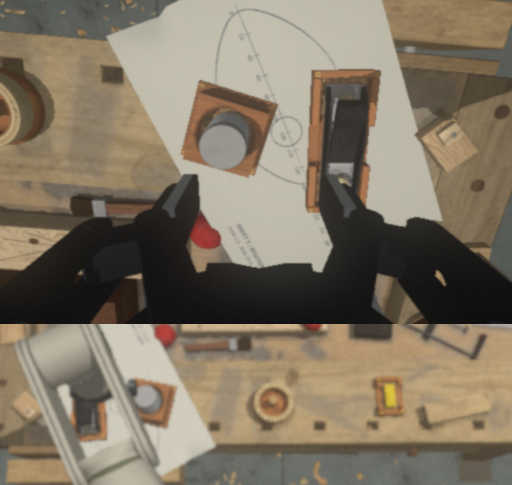

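The final picture shows the plane between the rails (345,140), the jar upright in its bore (224,142), the tape on the spindle (273,402) and the pad in the small tray (390,396). The end blocks look undisturbed, so I am handing the job in.

```bash
python3 -c "
from cell import manip
print(manip.job_done())"
```

```text
the job is handed in; nothing more can be done
None
```

I handed the job in at about 34 s of the 112 s. By the last pictures, the jar, tape, rubbing pad and plane are all seated in their holders, and the maple and pine blocks look unmoved. `job_done()` gave no verdict.

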